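# Engage the slow gear of an opened bench mixer drive and turn it over by hand

## Robot

A 6-joint arm with a two-finger parallel gripper is mounted at the origin on a cart in front of the work surface, level with it; the furniture and walls round the work are solid. World frame = base frame: x ahead of the robot, y to its left, z up, the work surface at z = 0. Lengths are in m, angles in rad, forces in N, time in s.
With the tool pointing down it reaches from about 0.15 to 0.775 m from the base axis. Payload 6.1 kg.
Tool frame: the origin (TCP) lies midway between the tips of the shut fingers; the grasp point (between the pads) lies 19 mm behind it (bot.grip_point_offset is the distance from the TCP to the grasp point, in m); z points along the fingers, y is the line along which they close (so a half turn about z gives the same grasp; the last joint's range is limited). The gripper opens to 85 mm and grips with 20 to 120 N. Pads are 22 mm wide; open, the fingers measure 114 mm over their backs; the gripper's body (76 mm by 85 mm) begins 54 mm behind the grasp point. The pads swing forward as they close: fully open they stand 13 mm farther back than shut.
Start: joints at [1.267, 0.126, -0.04, 1.405, 0, 1.571], TCP at [0.157, 0.501, 0.231] pointing down, gripper open.
Joint ranges: [-2.72, 2.72], [-0.95, 1.95], [-1.27, 1.35], [-1.78, 2.02], [-1.46, 1.47], [-3.14, 3.14]. Speed limits (rad/s): [2.39, 2.39, 3.01, 3.14, 3.14, 3.14].

## Interface

Orientations are given as [roll, pitch, yaw] about the fixed x, y, z axes, in that order (R = Rz(yaw) Ry(pitch) Rx(roll)).
In Python, from rig import readout, optics, bot, spot_in, silhouettes gives the robot as it stands.
- The arm moves only by the shell command python3 -m crank 'ROWS'. ROWS is JSON, a list of rows, each a list of 5 numbers: the opening, from 0 (shut) to 1 (fully open), then the shift along the tool's x, y, z in m, then the turn about the tool's z in degrees. A call has 1 to 10 rows; each row is the pose to reach, as a shift and turn from the pose commanded when the call began, along the tool's axes at that moment; what a row does not reach only later rows make up. A row lasts 1/8 s, in which the tool goes at most 62.5 mm and 10.7 degrees, less where a joint would pass 70% of its speed; a pose out of reach is approached as far as the arm can. A call with a gripper value outside its range is refused whole. The fingers move at their own pace and stop on an object; the grip force is fixed at half the most. Time passes only in rows, so rows that repeat a pose let the fingers close. It gives the time, the measured TCP pose, the force, the opening and the grip force at its end, in the units of the state.
- readout.observe(): the state, without advancing time (a new reading comes with each control period).
- optics.snapshot(name): name is "side" or "top"; returns a dict with "frame" (480x640x3 uint8, blue, green, red), "z_map" (480x640 float32, m along the optical axis (not along the pixel's ray), 0 where there is no reading), "camera_matrix" (3x3 intrinsics, pixels), "pose" (4x4, takes a point from camera to world coordinates). Camera axes: x right, y up, looking along -z (the intrinsics and any distortion apply to the point x, -y, -z); pixel columns grow to the right and rows downward; lengths in m; the calibration is good to about 2 mm. A picture is of the moment at which its call begins.
- bot.job_done(): hands the job in; it is judged then, once.
Trained networks look in the newest picture that a camera, given by its name, has taken for a name from the list of things; names that differ only in an ending like _2 or _b are one class to them, and where a whole thing is asked for, a point or a joint stands for the part that bears it (a point fixed in the world has none). Each returns a list of dicts, best first, with "conf" (0 to 1); they miss things now and then, are a little off and sometimes report something else, mostly with a low value. They report only what shows in the picture. A call takes as long as a camera call.
- spot_in(thing, camera): "location" ([x, y, z] in m, in world coordinates, good to about 4 mm: the middle of the surface that is visible of it).
- silhouettes(thing, camera): "region" (480x640 bool, what is visible of it).
The state is a dict: "clock": time; "joint_pos": joint angles; "qd": joint speeds; "effort": joint torques, N m; "tool_pos": TCP position; "ee_rot": TCP orientation; "force": force on the tool from outside, world axes, zero at the start; "wrist_torque": the same for the moment, N m; "grip_width": finger opening in m; "gripper_force": force on a finger pad.
Only numpy, scipy, OpenCV 4.12 (cv2) and the standard library are available. Lean on these libraries where they do the work, as an engineer would, in place of code of your own. Each camera call takes 0.05 s, during which the arm holds its last target. There are 200 camera calls.

## Task

The bench mixer's drive stands open for a gear change. Turn the gear-change knob out of its rest so that the sliding gear comes down on the spindle's teeth, set the hand crank on the square end of the spindle and rock the spindle gently with it until the teeth mesh and the gear drops fully home; then take the crank by its grip and wind it one full turn, either way, to see that the gears run round together, and leave it fully down on the spindle. Keep your fingers off the gears and the bare spindle, do not force the teeth, and do not push the other things on the table about.

Things in the scene. Friction and masses are not known exactly. Their poses are not given: they have to be found in the camera images.
- drive: fixed drive unit: grey housing 195 (its x) x 285 (y) x 32 mm, open on top; black motor and terminal box (95 and 68 mm high) on its far (+x) side. Origin: table level, on the axis of the sliding gear; z up. Along its y axis stand three upright shafts, all at x = 0: crank spindle y = +72 mm, sliding gear y = 0, shift rod with gear-change knob y = -73 mm. Heights are above the table
- knob_turn (a joint): turn of the gear-change knob, rad, counter-clockwise from above, up to a stop at 1.2. At the start (0 to 0.2) its cross-pin rests on a slotted collar and holds the gear up. Within 0.05 of the stop the pin faces the slots; once let go, knob and gear are pushed down with about 6 N: 3 mm until the gear sits on the teeth, 15 mm more when they mesh. Turning takes 0.05 N m; in the slots it is locked
- knob_bar (a point): middle of the black plastic bar of the gear-change knob: bar 48 mm long (this point's x axis) x 15 mm wide x 24 mm high (12 mm above and below this point), 154 mm above the table when raised, sinking 18 mm in all. Grip across the 15 mm. Under it a stem 22 mm or less across, then the collar, 33 mm across, top at 118 mm
- shift (a joint): how far the sliding gear with its fork and knob has come down, m: 0 raised, 0.003 sitting on the tips of the spindle's teeth, 0.018 fully home in mesh (stop)
- gear_turn (a joint): turn of the sliding gear about its own upright shaft, rad, counter-clockwise from above, about 0 at the start; it has no end stop and stiff bearings (0.12 N m) and is driven only by the spindle's teeth once in mesh
- change_gear: the sliding gear: dark steel, 20 teeth, 98 mm over the tips, 15 mm thick, lower face 53 mm above the table when raised, at y = 0 of the drive. Origin on its axis at table level when raised
- spindle_turn (a joint): turn of the spindle, rad, counter-clockwise from above, no stop, friction 0.10 N m. Its 12 teeth are 0.524 rad apart; at the start teeth stand against teeth, and a turn of at most 0.4 rad, either way, brings teeth to gaps (the crank has about 0.12 rad of play on the square each way). Slower than 1 rad/s, or the gear may jump over. In mesh one turn turns the sliding gear 0.6 turn the other way
- spindle: the steel crank spindle: a 62 mm gear of 12 teeth (34 to 50 mm above the table), a round shoulder 33 mm across up to 70 mm, then the bare square end. Origin on its axis at table level
- spindle_seat (a point): centre of the spindle's shoulder, on its axis, 70 mm above the table, where the crank's hub rests; axes turn with the spindle, x and y square to the faces of the 18 x 18 mm square end, which rises 34 mm above this point (the last 6 mm tapers to half the width)
- crank: loose dark steel hand crank, 0.26 to 0.40 kg, standing on its hub. Origin: centre of the hub's underside; z up, x along the arm. Hub 36 x 36 x 46 mm high, with a square socket 20 x 20 mm, 37 mm deep, open below; its two y faces are free to grip. Flat arm 20 wide, 9 thick, level with the hub's top, out to x = 72 mm. It fits the square in any of four directions
- slides: green slide box 71 x 100 x 36 mm lying on the drive's removed cover (grey box, 104 mm high) behind; leave alone
- bottle_a: glass bottle with a light cap, 61 mm across, 136 mm high, at the right; leave alone
- stain: brown dropper bottle 36 mm across, 102 mm high, at the right; leave alone
- stain_small: brown dropper bottle 29 mm across, 76 mm high, at the right; leave alone
- kitchen_timer: round wind-up timer 62 mm across, 34 mm high, at the front left; leave alone
- pen: pen 134 mm long lying at the front edge; leave alone
- tweezers: steel forceps 127 mm long lying at the front left; leave alone
- crank_grip: the crank's upright black grip, 23 mm across, 50 mm high, spinning freely on its pin. Origin at its middle: 60 mm from the hub's axis along the arm, 73 mm above the hub's underside (so 143 mm above the table once the crank is on the spindle)
- vial: small glass vial with a white cap, 22 mm across, 44 mm high, at the front edge between crank and drive; leave alone

How it is judged:
By the outcome, as a careful person would: the job done as asked, in the order asked, and still so for the second after the job is handed in, with the robot touching nothing.
It also fails if it takes over 67 s, if anything falls off the work surface, if the arm or the gripper's body presses on something with over 40 N, if the wrist force passes 120 N, or if a joint passes its speed limit or range.

## Working session

There is one attempt and no reset: what is moved stays moved. The work goes in short steps, Python scripts to look and compute and a shell command to move; the robot and the scene stay as the last step left them, time stands still between calls to the robot, and variables do not carry over. Pictures are saved under pics/ and viewed, at most 10 in all, crops included, and the job is handed in when it is done.

```bash
mkdir -p pics; ls
cat > h.py <<'E'
import numpy as np, cv2
from rig import readout, optics, bot, spot_in, silhouettes
def pts(s, mask):
    z=s["z_map"]; v,u=np.nonzero(mask&(z>0)); d=z[v,u]; K=s["camera_matrix"]
    x=(u-K[0,2])/K[0,0]*d; y=(v-K[1,2])/K[1,1]*d
    P=np.c_[x,-y,-d]; T=s["pose"]; return P@T[:3,:3].T+T[:3,3]
def proj(s,p):
    T=np.linalg.inv(s["pose"]); q=T[:3,:3]@np.array(p)+T[:3,3]; K=s["camera_matrix"]
    return K[0,0]*q[0]/-q[2]+K[0,2], K[1,1]*(-q[1])/-q[2]+K[1,2]
E
python3 - <<'E'
from h import *
print(readout.observe())
for c in ("top","side"):
    s=optics.snapshot(c); cv2.imwrite(f"pics/{c}0.png",s["frame"]); print(c,s["camera_matrix"].tolist(),s["pose"].round(3).tolist(), [k for k in s])
    for t in ("knob_bar","change_gear","spindle","crank","crank_grip","vial","bottle_a","stain","stain_small","kitchen_timer","drive"):
        print(t,[(np.round(d["location"],3).tolist(),round(d["conf"],2)) for d in spot_in(t,c)][:3])
E
```

```text
pics
{'clock': 0.0, 'joint_pos': array([ 1.26699753e+00,  1.26368123e-01, -4.05937878e-02,  1.40542492e+00,
       -3.29871841e-07,  1.57076556e+00]), 'qd': array([-7.66295223e-04,  3.01510857e-05, -2.06344749e-03, -9.84565801e-05,
        1.13308589e-03, -9.06143860e-04]), 'effort': array([ 1.87253040e-04, -4.35914755e+01,  3.52925420e+01,  1.72068860e-02,
        1.39034367e-05, -1.82751307e-06]), 'tool_pos': array([0.15692852, 0.5005636 , 0.23054123]), 'ee_rot': array([-3.14000215e+00,  2.80929682e-07,  2.83782463e+00]), 'force': array([-0.16058951,  0.26905814, -0.57085606]), 'wrist_torque': array([-0.00439688, -0.05517281,  0.03117064]), 'gripper_force': 0.0, 'grip_width': 0.08536152367552055}
top [[588.2000558925988, 0.0, 321.66063487531534], [0.0, 588.2000558925988, 242.7533903875294], [0.0, 0.0, 1.0]] [[0.025, 0.998, -0.065, 0.463], [-1.0, 0.025, -0.009, 0.076], [-0.008, 0.065, 0.998, 1.79], [0.0, 0.0, 0.0, 1.0]] ['frame', 'z_map', 'camera_matrix', 'pose']
knob_bar [([0.51, -0.133, 0.165], 0.5)]
change_gear [([0.497, -0.059, 0.062], 0.94)]
spindle [([0.489, 0.01, 0.053], 0.81
[... 514 characters left out ...]
 0.023, -0.052, 0.52], [-0.057, 0.47, -0.881, -1.203], [0.005, 0.882, 0.471, 0.775], [0.0, 0.0, 0.0, 1.0]] ['frame', 'z_map', 'camera_matrix', 'pose']
knob_bar [([0.508, -0.142, 0.157], 0.61)]
change_gear [([0.472, -0.076, 0.07], 0.65)]
spindle [([0.478, -0.004, 0.086], 0.69)]
crank [([0.428, 0.157, 0.048], 0.9)]
crank_grip [([0.462, 0.129, 0.079], 0.56)]
vial [([0.472, -0.074, 0.064], 0.66), ([0.365, 0.038, 0.028], 0.42)]
bottle_a [([0.675, -0.367, 0.081], 0.56), ([0.509, -0.144, 0.156], 0.16)]
stain [([0.588, -0.369, 0.051], 0.95)]
stain_small [([0.533, -0.366, 0.036], 0.89), ([0.476, -0.076, 0.066], 0.56)]
kitchen_timer [([0.408, 0.52, 0.019], 0.48)]
drive [([0.359, -0.109, 0.009], 0.68)]
```

Run:
```python
import cv2
a=cv2.imread("pics/top0.png");b=cv2.imread("pics/side0.png")
cv2.imwrite("pics/c1.png",cv2.resize(a[120:380,200:470],None,fx=2.2,fy=2.2,interpolation=cv2.INTER_CUBIC))
cv2.imwrite("pics/c2.png",cv2.resize(b[80:360,180:500],None,fx=2,fy=2,interpolation=cv2.INTER_CUBIC))
```

```text
(no output)
```

View pics/c1.png

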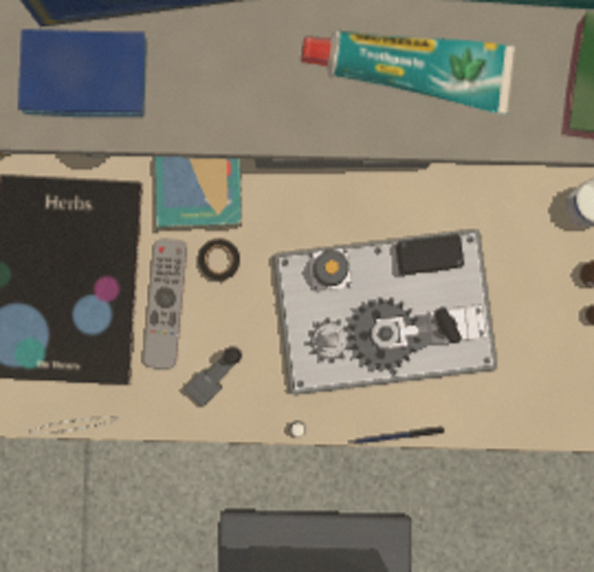

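View pics/c2.png

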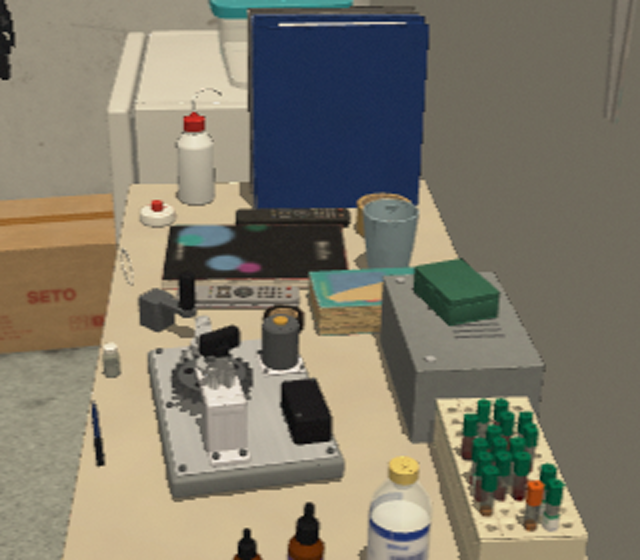

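Top crop: the drive is yawed a few degrees. Spindle is at crop (325,340), sliding gear (385,335), knob bar (448,325), crank hub (202,388) with its grip at (232,355), and vial (296,430). The side view agrees. Next I'll measure these.

Run:
```python
from h import *
T=optics.snapshot("top"); S=optics.snapshot("side")
def ax(P):
    r=cv2.minAreaRect((P[:,:2]*1000).astype(np.float32)); return np.round(r[0],1),np.round(r[1],1),round(r[2],1)
for n,s in (("top",T),("side",S)):
    for t in ("knob_bar","change_gear","spindle","crank","crank_grip","vial","drive"):
        m=silhouettes(t,n)
        if not m: print(n,t,None); continue
        P=pts(s,m[0]["region"]); zq=np.percentile(P[:,2],[5,50,95]).round(3)
        print(n,t,round(m[0]["conf"],2),len(P),P.mean(0).round(4),zq,ax(P))
A=pts(T,np.ones((480,640),bool))
def sel(x0,x1,y0,y1,z0,z1,A=A): return A[(A[:,0]>x0)&(A[:,0]<x1)&(A[:,1]>y0)&(A[:,1]<y1)&(A[:,2]>z0)&(A[:,2]<z1)]
for nm,b in dict(housing=(.36,.65,-.25,.12,.024,.042),bar=(.46,.56,-.19,-.09,.14,.175),gear=(.42,.57,-.13,.0,.058,.078),spgear=(.44,.54,-.03,.06,.045,.056),sptop=(.46,.52,-.02,.04,.09,.12),crankarm=(.38,.5,.1,.22,.036,.055),grip=(.38,.52,.08,.2,.07,.11),table=(.2,.6,.05,.6,-.02,.02)).items():
    P=sel(*b); 
    if len(P)>4: print(nm,len(P),P.mean(0).round(4),np.median(P[:,2]).round(4),ax(P))
for x,y in ((.75,.0),(.8,.0),(.85,.0),(.75,.2)): 
    P=A[np.hypot(A[:,0]-x,A[:,1]-y)<.02]; print(x,y,P[:,2].mean() if len(P) else None)
print(A[A[:,2]>.3][:, :].min(0) if (A[:,2]>.3).any() else None)
```

```text
top knob_bar 0.6 95 [ 0.5056 -0.1345  0.1622] [0.151 0.163 0.169] (array([ 506.9, -135.4]), array([43.9, 19.8]), 39.7)
top change_gear 0.97 676 [ 0.4935 -0.0622  0.0687] [0.038 0.068 0.087] (array([493.5, -63.9]), array([89.3, 87.6]), 10.4)
top spindle 0.5 244 [0.4833 0.0088 0.0616] [0.033 0.054 0.102] (array([484.7,   9.1]), array([53. , 47.8]), 1.4)
top crank 0.73 266 [0.4309 0.1639 0.0544] [0.039 0.047 0.099] (array([435.1, 159. ]), array([35.7, 90.4]), 46.4)
top crank_grip 0.26 97 [ 0.5286 -0.3538  0.0403] [0.005 0.039 0.073] (array([ 528. , -356.2]), array([30.2, 23. ]), 20.8)
top vial 0.44 32 [0.3639 0.0484 0.0426] [0.035 0.043 0.049] (array([362.7,  49. ]), array([18.4, 14.9]), 2.3)
top drive 0.76 6156 [ 0.5248 -0.0651  0.0479] [0.025 0.035 0.099] (array([526.8, -70.3]), array([198. , 292.4]), 8.5)
side knob_bar 0.48 256 [ 0.507  -0.1432  0.1521] [0.121 0.154 0.165] (array([ 507.9, -141.9]), array([46.9, 21.1]), 24.6)
side change_gear 0.7 375 [ 0.4867 -0.0727  0.065 ] [0.055 0.065 0.08 ] (array([492. , -67.8]), array([ 92.8, 102.9]), 59.6)
side spindle 0.71 120 [0.4773 0.0025 
[... 647 characters left out ...]
)
gear 602 [ 0.4951 -0.061   0.0685] 0.0682 (array([498.6, -51.3]), array([125.7,  95.3]), 75.1)
spgear 123 [0.4836 0.0094 0.05  ] 0.0497 (array([484.8,   6.4]), array([58.9, 59.1]), 1.5)
sptop 41 [0.4851 0.0078 0.1006] 0.1001 (array([484.3,   8.2]), array([17.3, 17.5]), 1.4)
crankarm 217 [0.4248 0.17   0.0457] 0.0459 (array([435.1, 159. ]), array([35.7, 90.3]), 46.4)
grip 46 [0.4609 0.1374 0.0959] 0.0961 (array([460.9, 138.6]), array([17.3, 20.7]), 1.5)
table 13220 [0.4637 0.3303 0.0046] 0.0025 (array([469.7, 325.1]), array([260.6, 549.6]), 0.0)
0.75 0.0 0.7031828925439358
0.8 0.0 0.9285658067743638
0.85 0.0 0.9516959022098049
0.75 0.2 0.857553800911711
[ 0.09031663 -0.71104466  0.30001651]
```

```bash
cat >> h.py <<'E'
def to_tool(p, yaw_deg=None):
    "shift (tool axes, mm) and turn from the present pose to TCP p, yaw; assumes tool down"
    o=readout.observe(); y=o["ee_rot"][2]; d=np.array(p)-o["tool_pos"]
    c,s=np.cos(y),np.sin(y); t=np.array([c*d[0]+s*d[1], s*d[0]-c*d[1], -d[2]])*1000
    turn=None if yaw_deg is None else -((yaw_deg-np.degrees(y)+180)%360-180)
    return t.round(1), turn
E
python3 - <<'E'
from h import *
a=cv2.imread("pics/top0.png"); b=cv2.imread("pics/side0.png")
from h import optics
T=optics.snapshot("top"); S=optics.snapshot("side")
def rect(c,th,L,W,z):
    u=np.array([np.cos(th),np.sin(th)]); v=np.array([-u[1],u[0]])
    return [(*(np.array(c)+sx*L/2*u+sy*W/2*v),z) for sx,sy in ((1,1),(1,-1),(-1,-1),(-1,1))]
ims=[]
for s,f in ((T,a),(S,b)):
    for c in ((.506,-.1355,.16),(.4845,.008,.09)):
        u,v=map(int,proj(s,c)); ims.append(cv2.resize(s["frame"][v-18:v+18,u-24:u+24],(400,300),interpolation=cv2.INTER_CUBIC))
cv2.imwrite("pics/z.png",np.vstack([np.hstack(ims[:2]),np.hstack(ims[2:])]))
A=pts(T,np.ones((480,640),bool)); P=A[(A[:,2]>.158)&(A[:,2]<.175)&(np.hypot(A[:,0]-.506,A[:,1]+.1355)<.03)]
w,V=np.linalg.eigh(np.cov(P[:,:2].T)); print("pca",len(P),P.mean(0),np.degrees(np.arctan2(V[1,1],V[0,1])),np.sqrt(w*12))
A=pts(S,np.ones((480,640),bool)); P=A[(A[:,2]>.160)&(A[:,2]<.175)&(np.hypot(A[:,0]-.506,A[:,1]+.1355)<.03)]
w,V=np.linalg.eigh(np.cov(P[:,:2].T)); print("pca side",len(P),P.mean(0),np.degrees(np.arctan2(V[1,1],V[0,1])),np.sqrt(w*12))
print(to_tool([.506,-.1355,.200],40),readout.observe()["clock"])
E
```

```text
pca 92 [ 0.50512302 -0.13552279  0.16517875] -148.93007664601083 [0.01509424 0.04608402]
pca side 85 [ 0.50619321 -0.14009232  0.16283113] -150.32736234202957 [0.01480919 0.04614374]
(array([-523.4, -503. ,   31.3]), np.float64(122.59657342370016)) 2.1
```

View pics/z.png

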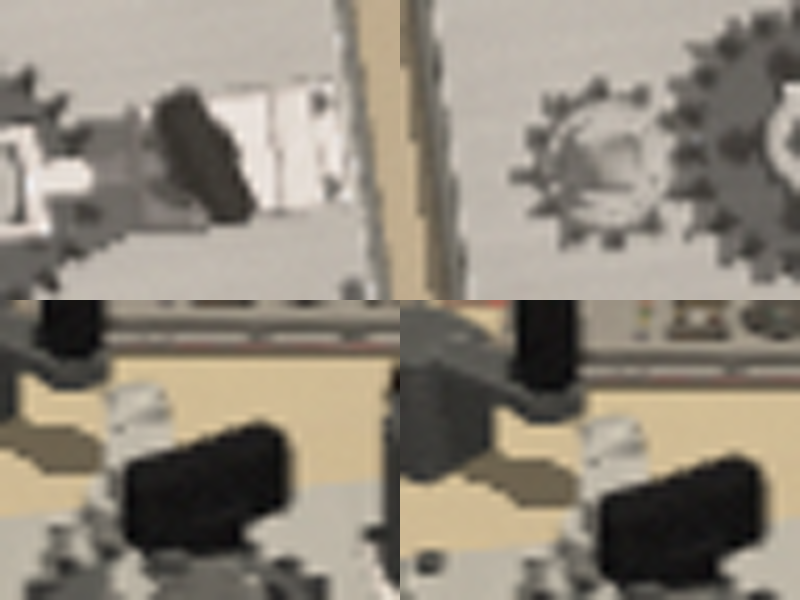

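Top crop row: the bar runs from crop (180,95) to (240,215), and PCA gives 30.5° in the world frame. The spindle square at crop (600,160) looks close to world-aligned. In the side view it is about 19 mm wide at crop (137,420), so it is nearly face-on. I'm moving to the knob.

```bash
python3 -m crank '[[0.5,-0.044,-0.042,0,10],[0.5,-0.088,-0.084,0,20],[0.5,-0.131,-0.126,0,30],[0.5,-0.174,-0.168,0,40],[0.5,-0.218,-0.210,0,50],[0.5,-0.262,-0.251,0,60],[0.5,-0.305,-0.293,0,70],[0.5,-0.349,-0.335,0,80],[0.5,-0.392,-0.377,0,90],[0.5,-0.436,-0.419,0,100]]'
python3 - <<'E'
from h import *
o=readout.observe(); print(o["joint_pos"].round(3),o["tool_pos"],o["ee_rot"]); print(to_tool([.506,-.1355,.136],30.5))
E
```

```text
clock: 3.35
tool_pos: [0.4484, -0.0313, 0.2316]
ee_rot: [3.141, -0.001, 1.086]
force: [0.6, 1.4, 0.5]
grip_width: 0.0426
gripper_force: 0.0
[-0.07  -0.018 -0.191  1.396  0.     1.985] [ 0.44837413 -0.03133797  0.23160068] [ 3.14079929e+00 -6.50818356e-04  1.08624236e+00]
(array([-65.3,  99.5,  95.6]), np.float64(31.737102974550567))
```

```bash
python3 -m crank '[[0.5,-0.033,0.050,0,10.6],[0.5,-0.065,0.099,0,21.2],[0.5,-0.065,0.099,0.02,31.7],[0.5,-0.065,0.099,0.05,31.7],[0.5,-0.065,0.099,0.08,31.7],[0.5,-0.065,0.099,0.095,31.7],[0.5,-0.065,0.099,0.095,31.7]]'
python3 - <<'E'
from h import *
o=readout.observe(); print(o["tool_pos"],o["ee_rot"],o["force"]); print(to_tool([.506,-.1355,.136],30.5))
for c in ("side",):
    s=optics.snapshot(c); u,v=map(int,proj(s,(.506,-.1355,.16))); cv2.imwrite("pics/k.png",cv2.resize(s["frame"][v-45:v+30,u-50:u+50],(800,600),interpolation=cv2.INTER_CUBIC))
E
```

```text
clock: 4.22
tool_pos: [0.5052, -0.1324, 0.1356]
ee_rot: [-3.14, 0.001, 0.539]
force: [-0.1, 0.1, 0.4]
grip_width: 0.0429
gripper_force: 0.0
[ 0.50515515 -0.13235977  0.13564448] [-3.14035755e+00  1.20448583e-03  5.39346823e-01] [-0.0958162   0.09973997  0.43048181]
(array([-0.9,  3.1, -0.4]), np.float64(0.402296642790418))
```

View pics/k.png

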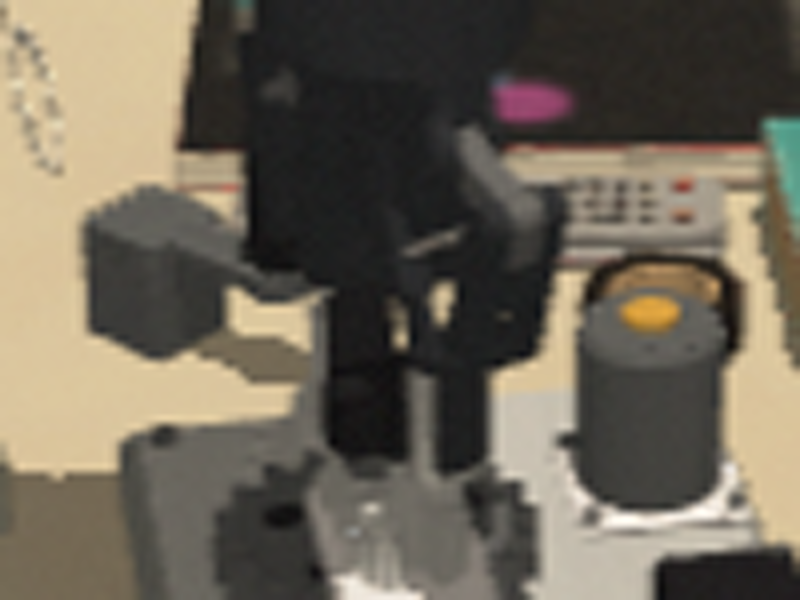

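The gripper straddles the dark bar, with fingers at crop (365,420) and (470,420). I'm centring and closing.

```bash
python3 -m crank '[[0.3,-0.001,0.003,0,0],[0,-0.001,0.003,0,0],[0,-0.001,0.003,0,0],[0,-0.001,0.003,0,0]]'
python3 - <<'E'
from h import *
o=readout.observe(); print(o["tool_pos"],o["wrist_torque"],o["force"],o["joint_pos"][5])
E
```

```text
clock: 4.78
tool_pos: [0.5071, -0.1357, 0.138]
ee_rot: [3.14, -0.002, 0.539]
force: [-1.2, 1.6, 6.1]
grip_width: 0.0218
gripper_force: 58.6
[ 0.50712079 -0.13574719  0.13801144] [ 0.27254627  0.33712606 -0.04889899] [-1.16897332  1.64680249  6.11254376] 2.340607221187933
```

The measured width is 21.8 mm, so the tips are on the stem below the bar. I'll open, raise 9 mm and close again.

```bash
python3 -m crank '[[0.45,0,0,0,0],[0.45,0,0,-0.010,0],[0.2,0,0,-0.010,0],[0,0,0,-0.010,0],[0,0,0,-0.010,0],[0,0,0,-0.010,0]]'
python3 - <<'E'
from h import *
o=readout.observe(); print(o["tool_pos"],o["wrist_torque"],o["force"],o["joint_pos"][5])
E
```

```text
clock: 5.52
tool_pos: [0.507, -0.1356, 0.148]
ee_rot: [3.14, -0.002, 0.539]
force: [-2.0, 2.1, 9.1]
grip_width: 0.0197
gripper_force: 58.4
[ 0.50700439 -0.13561193  0.14799289] [0.35434275 0.46639689 0.03151886] [-2.0317431   2.08240234  9.13155422] 2.340643113037704
```

```bash
python3 -m crank '[[0,0,0,-0.010,0],[0,0,0,-0.010,-5]]'
python3 - <<'E'
from h import *
o=readout.observe(); print(o["tool_pos"],o["wrist_torque"],o["force"],o["joint_pos"])
for c in ("side","top"):
    s=optics.snapshot(c); u,v=map(int,proj(s,(.506,-.1355,.16))); cv2.imwrite(f"pics/k{c}.png",cv2.resize(s["frame"][v-26:v+19,u-30:u+30],(800,600),interpolation=cv2.INTER_CUBIC))
a=cv2.imread("pics/kside.png");cv2.imwrite("pics/kk.png",a)
E
```

```text
clock: 5.78
tool_pos: [0.5059, -0.1353, 0.1502]
ee_rot: [-3.136, 0.004, 0.629]
force: [12.6, -2.5, -38.1]
grip_width: 0.0184
gripper_force: 62.9
[ 0.50593568 -0.13528948  0.1501829 ] [-0.40495979 -2.85764291 -0.03922777] [ 12.64577709  -2.50955924 -38.07676017] [-2.61621938e-01  1.40887585e-01 -1.99924222e-01  1.23659230e+00
  5.86323762e-04  2.25125278e+00]
```

View pics/kk.png

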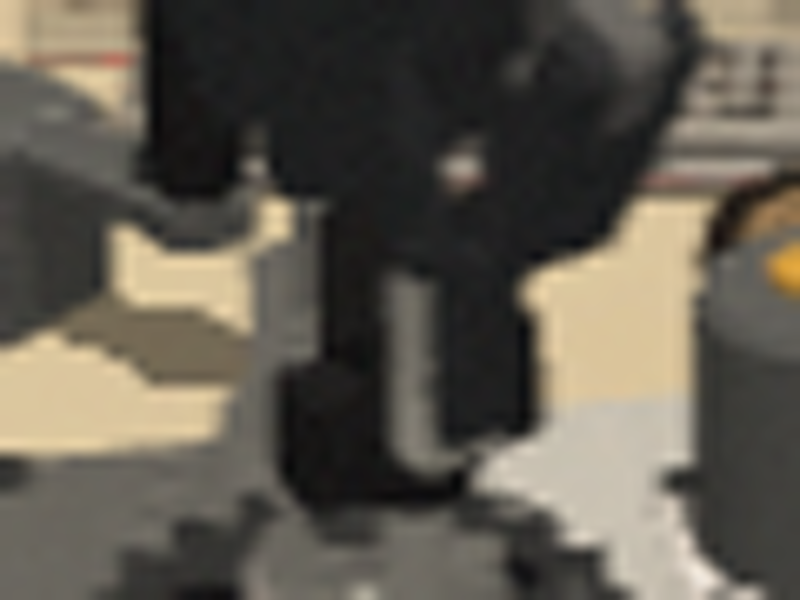

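I repeated a shift across calls, so the tool is pulling the knob upward. I'll release, lower and regrip.

```bash
python3 -m crank '[[0.4,0,0,0,0],[0.4,0,0,0.011,0],[0.4,0,0,0.011,0],[0,0,0,0.011,0],[0,0,0,0.011,0],[0,0,0,0.011,0],[0,0,0,0.011,0]]'
python3 - <<'E'
from h import *
o=readout.observe(); print(o["tool_pos"],o["wrist_torque"],o["force"],o["joint_pos"][5])
E
```

```text
clock: 6.75
tool_pos: [0.5065, -0.1358, 0.146]
ee_rot: [3.141, -0.0, 0.626]
force: [-2.6, 0.1, 5.0]
grip_width: 0.0204
gripper_force: 59.1
[ 0.50646882 -0.13580817  0.14602063] [-0.08132155  0.49677587 -0.00742999] [-2.58014486  0.06831898  5.02354942] 2.253389805087243
```

```bash
python3 -m crank '[[0,0,0,0,-9],[0,0,0,0,-18],[0,0,0,0,-27],[0,0,0,0,-36],[0,0,0,0,-45],[0,0,0,0,-50],[0,0,0,0,-50]]'
python3 - <<'E'
from h import *
o=readout.observe(); print(o["tool_pos"],o["ee_rot"],o["wrist_torque"],o["force"])
E
```

```text
clock: 7.62
tool_pos: [0.5062, -0.1356, 0.1457]
ee_rot: [3.141, 0.0, 1.498]
force: [-2.8, -0.2, 4.7]
grip_width: 0.0211
gripper_force: 59.1
[ 0.50621658 -0.13563074  0.14568592] [3.14149753e+00 1.49524090e-05 1.49813255e+00] [ 0.02560519  0.72900574 -0.01837984] [-2.79295224 -0.1766465   4.71739282]
```

```bash
python3 -m crank '[[0,0,0,0,-5],[0,0,0,0,-9],[0,0,0,0,-12]]'; python3 -c "
from h import *
o=readout.observe(); print(o['wrist_torque'],o['joint_pos'][5])"; python3 -m crank '[[0,0,0,0,-2],[0,0,0,0,-4]]'; python3 -c "
from h import *
o=readout.observe(); print(o['wrist_torque'],o['joint_pos'][5])"
```

```text
clock: 8.0
tool_pos: [0.5059, -0.1356, 0.1438]
ee_rot: [-3.14, -0.001, 1.708]
force: [1.0, -0.8, -5.7]
grip_width: 0.0205
gripper_force: 58.9
[-0.15709671 -0.16210787 -0.0243777 ] 1.1714224779554558
clock: 8.25
tool_pos: [0.5059, -0.1356, 0.1443]
ee_rot: [-3.14, -0.001, 1.778]
force: [0.3, 0.3, -7.5]
grip_width: 0.0204
gripper_force: 59.0
[-0.09508384 -0.08797891 -0.53501894] 1.1013118570811773
```

The stop is felt (torque −0.53 N m) and the knob pulls down with about 6 N. I'm letting go and rising.

```bash
python3 -m crank '[[0.45,0,0,0,1],[0.45,0,0,0,1],[0.45,0,0,-0.03,1],[0.45,0,0,-0.08,1],[0.45,-0.05,0,-0.09,1]]'
python3 - <<'E'
from h import *
o=readout.observe(); print(o["joint_pos"].round(3))
T=optics.snapshot("top"); S=optics.snapshot("side")
for n,s in (("top",T),("side",S)):
    A=pts(s,np.ones((480,640),bool))
    P=A[(np.hypot(A[:,0]-.506,A[:,1]+.1355)<.028)&(A[:,2]>.13)&(A[:,2]<.18)]
    if len(P)>5:
        w,V=np.linalg.eigh(np.cov(P[:,:2].T)); print(n,len(P),np.percentile(P[:,2],[10,50,90]),np.degrees(np.arctan2(V[1,1],V[0,1])),np.sqrt(w*12))
    P=A[(A[:,0]>.42)&(A[:,0]<.57)&(A[:,1]>-.11)&(A[:,1]<-.01)&(A[:,2]>.055)&(A[:,2]<.078)]; print("gear",len(P),np.median(P[:,2]) if len(P) else 0)
u,v=map(int,proj(S,(.5,-.06,.10))); cv2.imwrite("pics/after.png",cv2.resize(S["frame"][v-45:v+45,u-60:u+60],(800,600),interpolation=cv2.INTER_CUBIC))
E
```

```text
clock: 8.88
tool_pos: [0.5184, -0.1836, 0.2405]
ee_rot: [3.134, 0.003, 1.765]
force: [0.8, 0.9, -1.2]
grip_width: 0.0382
gripper_force: 0.0
[-3.410e-01  1.670e-01  2.900e-02  1.425e+00  1.000e-03  1.036e+00]
top 112 [0.14796379 0.16178554 0.16699624] 97.99371448260462 [0.01898527 0.04456925]
gear 615 0.06539961985305331
side 159 [0.14275658 0.15648582 0.16159442] 101.51395243054462 [0.01899936 0.04766972]
gear 365 0.062820709062274
```

View pics/after.png

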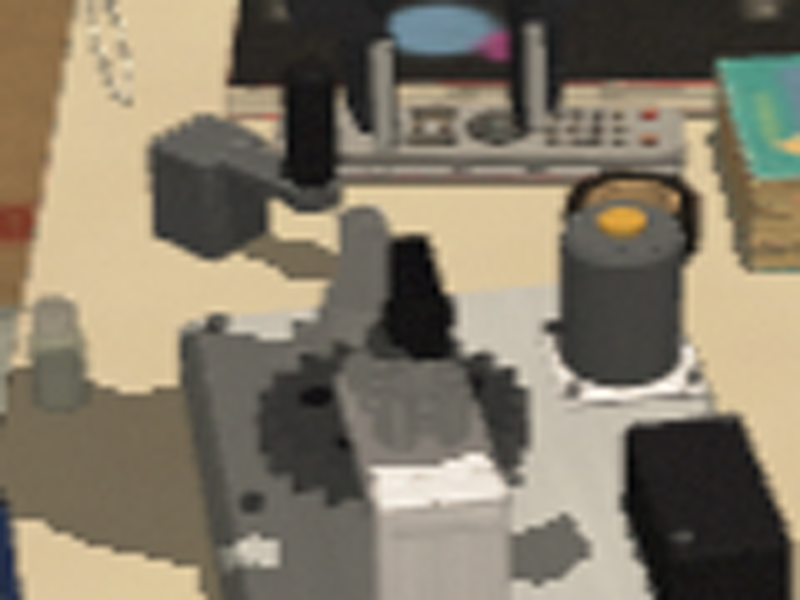

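Gear top went from 68.5 to 65.4 mm, so the gear sits on the teeth, and the knob is at about 99°. The side view shows the knob at crop (415,300) and the crank untouched at (210,190). Next is the crank.

```bash
python3 -c "
from h import *
print(to_tool([.4133,.1797,.13],136.4))"
```

```text
(array([380.6, -35. , 107.7]), np.float64(-35.66915036526166))
```

```bash
python3 -m crank '[[0.7,0.055,-0.005,0,-5],[0.7,0.110,-0.010,0,-10],[0.7,0.165,-0.015,0,-15],[0.7,0.220,-0.020,0.0,-20],[0.7,0.275,-0.025,0.02,-25],[0.7,0.330,-0.030,0.05,-30],[0.7,0.381,-0.035,0.08,-35.7],[0.7,0.381,-0.035,0.095,-35.7],[0.7,0.381,-0.035,0.095,-35.7]]'; python3 -c "
from h import *
print(to_tool([.4133,.1797,.008],136.4))
s=optics.snapshot('top')
A=pts(s,np.ones((480,640),bool)); P=A[(A[:,0]>.38)&(A[:,0]<.5)&(A[:,1]>.1)&(A[:,1]<.22)&(A[:,2]>.036)&(A[:,2]<.055)]; print(len(P))
"
```

```text
clock: 10.1
tool_pos: [0.4095, 0.1827, 0.1396]
ee_rot: [-3.14, -0.0, 2.384]
force: [-0.0, 0.1, 0.5]
grip_width: 0.0594
gripper_force: 0.0
(array([ -4.8,   0.4, 131.6]), np.float64(0.20586208034711717))
56
```

```bash
python3 -m crank '[[0.7,-0.005,0,0.04,0],[0.7,-0.005,0,0.09,0],[0.7,-0.005,0,0.12,0],[0.7,-0.005,0,0.131,0],[0.7,-0.005,0,0.131,0],[0.3,-0.005,0,0.131,0],[0.3,-0.005,0,0.131,0],[0.3,-0.005,0,0.131,0]]'; python3 -c "
from h import *
o=readout.observe(); print(o['tool_pos'],o['ee_rot'],o['wrist_torque'])"
```

```text
clock: 11.15
tool_pos: [0.4153, 0.1799, 0.0111]
ee_rot: [3.139, 0.002, 2.384]
force: [-0.5, -0.8, 6.7]
grip_width: 0.0352
gripper_force: 60.8
[0.41532544 0.1798752  0.01109863] [3.13889328e+00 1.83219983e-03 2.38389686e+00] [-0.32237559  0.15161065 -0.05321149]
```

```bash
python3 -m crank '[[0.3,0,0,-0.03,0],[0.3,0,0,-0.09,0],[0.3,0,0,-0.135,0],[0.3,0,0,-0.135,0]]'
python3 - <<'E'
from h import *
o=readout.observe(); print(o["tool_pos"],o["ee_rot"],o["force"],o["wrist_torque"])
for k in range(3):
  S=optics.snapshot("side"); A=pts(S,np.ones((480,640),bool))
  P=A[(np.hypot(A[:,0]-.4845,A[:,1]-.008)<.02)&(A[:,2]>.074)&(A[:,2]<.097)]
  if len(P)>5:
    p=np.polyfit(P[:,0],P[:,1],1); print(len(P),P.min(0).round(4),P.max(0).round(4),"slope deg",np.degrees(np.arctan(p[0])), np.std(P[:,1]-np.polyval(p,P[:,0])))
P=A[(np.hypot(A[:,0]-.4845,A[:,1]-.008)<.02)&(A[:,2]>.1)]; print("top",len(P),P.mean(0) if len(P) else 0,P[:,2].max() if len(P) else 0)
u,v=map(int,proj(S,(.4845,.008,.09))); cv2.imwrite("pics/sq.png",cv2.resize(S["frame"][v-15:v+15,u-20:u+20],(800,600),interpolation=cv2.INTER_CUBIC))
E
```

```text
clock: 11.65
tool_pos: [0.4161, 0.1805, 0.1483]
ee_rot: [3.135, 0.003, 2.384]
force: [-0.2, 1.3, -4.5]
grip_width: 0.0353
gripper_force: 61.3
[0.41606693 0.1805494  0.14828758] [3.13468276e+00 2.88679333e-03 2.38420227e+00] [-0.21565876  1.31733676 -4.45363152] [ 0.08391044  0.03632366 -0.00546013]
66 [ 0.477  -0.0067  0.0741] [0.4948 0.0079 0.0968] slope deg -4.293504014498721 0.003111760386145032
64 [ 0.4769 -0.0086  0.0746] [0.4948 0.01   0.097 ] slope deg -7.510238312159076 0.003614572108586587
63 [ 0.4769 -0.0065  0.0741] [0.4948 0.0116 0.0969] slope deg -0.12339553805934987 0.0034042921413068943
top 13 [0.48519406 0.00327124 0.10204736] 0.10415330046952165
```

View pics/sq.png

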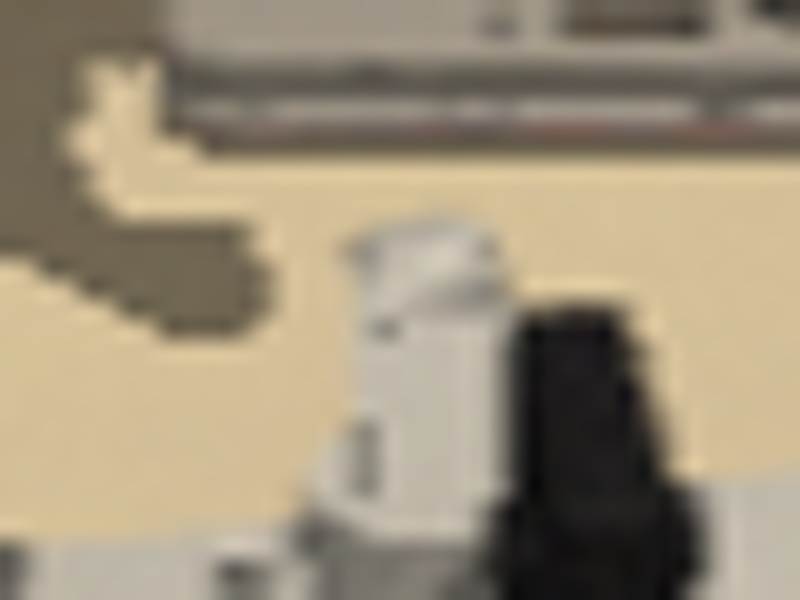

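The square at crop (345–510, 220–500) is about 20 mm wide and a narrow left face shows, so it is turned roughly 7° counter-clockwise. I'm carrying the crank over, with its arm toward −y at a crank yaw of about −83°.

```bash
python3 -c "
from h import *
print(to_tool([.4843,.0096,.124],97))"
```

```text
(array([-168.2,  -74.4,   19.1]), np.float64(39.598688922926755))
```

```bash
python3 -m crank '[[0.3,-0.034,-0.015,0,8],[0.3,-0.067,-0.030,0,16],[0.3,-0.101,-0.045,0,24],[0.3,-0.135,-0.060,0,32],[0.3,-0.168,-0.074,0,39.6],[0.3,-0.168,-0.074,0.012,39.6],[0.3,-0.168,-0.074,0.012,39.6],[0.3,-0.168,-0.074,0.012,39.6]]'
python3 - <<'E'
from h import *
o=readout.observe(); print(o["tool_pos"],o["force"],o["wrist_torque"])
print(to_tool([.4843,.0096,.117],97))
E
```

```text
clock: 12.8
tool_pos: [0.4843, 0.011, 0.1316]
ee_rot: [-3.14, -0.0, 1.695]
force: [0.4, -0.3, -2.6]
grip_width: 0.0351
gripper_force: 61.1
[0.48430688 0.01102069 0.13156522] [ 0.35405365 -0.27112697 -2.62422912] [ 0.03406189 -0.05574791 -0.06098668]
(array([-1.4, -0.2, 14.6]), np.float64(0.08864591485792062))
```

```bash
python3 -m crank '[[0.3,-0.0015,0,0.010,0],[0.3,-0.0015,0,0.018,0],[0.3,-0.0015,0,0.023,0],[0.3,-0.0015,0,0.027,0],[0.3,-0.0015,0,0.027,0]]'
python3 - <<'E'
from h import *
o=readout.observe(); print(o["tool_pos"],o["ee_rot"],o["force"],o["wrist_torque"])
E
```

```text
clock: 13.42
tool_pos: [0.4851, 0.0089, 0.105]
ee_rot: [-3.141, -0.0, 1.693]
force: [-0.4, 0.4, -4.3]
grip_width: 0.0353
gripper_force: 61.1
[0.48514688 0.00889008 0.10501556] [-3.14112865e+00 -2.85561822e-04  1.69289520e+00] [-0.41127916  0.42380551 -4.28348853] [ 0.1683933   0.01125267 -0.00125904]
```

The socket is already 4 mm past the taper with no resistance. Lowering it to the shoulder.

```bash
python3 -m crank '[[0.3,0,0,0.008,0],[0.3,0,0,0.015,0],[0.3,0,0,0.020,0],[0.3,0,0,0.023,0],[0.3,0,0,0.0245,0]]'
python3 - <<'E'
from h import *
o=readout.observe(); print(o["tool_pos"],o["ee_rot"],o["force"],o["wrist_torque"])
E
```

```text
clock: 14.05
tool_pos: [0.4853, 0.0089, 0.081]
ee_rot: [3.142, -0.0, 1.693]
force: [-3.9, 2.8, 6.9]
grip_width: 0.0354
gripper_force: 62.2
[0.48530111 0.00894032 0.08101601] [ 3.14151066e+00 -2.88779956e-04  1.69294544e+00] [-3.93828955  2.82535834  6.89770561] [ 0.45356105  0.81535143 -0.05035555]
```

Seated at 70 mm. Next I'll rock the spindle gently by the hub, at about 0.4 rad/s.

```bash
cat > look.py <<'E'
from h import *
o=readout.observe(); print(o["tool_pos"].round(4),o["ee_rot"].round(3),o["force"].round(1),o["wrist_torque"].round(2))
for n in ("top","side"):
    s=optics.snapshot(n); A=pts(s,np.ones((480,640),bool))
    P=A[(np.hypot(A[:,0]-.506,A[:,1]+.1355)<.028)&(A[:,2]>.12)&(A[:,2]<.175)]
    G=A[(np.hypot(A[:,0]-.495,A[:,1]+.063)<.047)&(A[:,2]>.045)&(A[:,2]<.075)]
    print(n,"knob top",len(P),np.percentile(P[:,2],95).round(4) if len(P) else 0,"gear",len(G),np.percentile(G[:,2],[20,50,80]).round(4) if len(G) else 0)
E
python3 -m crank '[[0.3,0,0,-0.0015,3],[0.3,0,0,-0.0015,6],[0.3,0,0,-0.0015,9],[0.3,0,0,-0.0015,12],[0.3,0,0,-0.0015,15],[0.3,0,0,-0.0015,18],[0.3,0,0,-0.0015,18]]'; python3 look.py
```

```text
clock: 14.92
tool_pos: [0.4852, 0.0096, 0.0821]
ee_rot: [-3.141, -0.002, 1.379]
force: [-0.0, 5.7, -4.5]
grip_width: 0.0351
gripper_force: 60.9
[0.4852 0.0096 0.0821] [-3.141e+00 -2.000e-03  1.379e+00] [-0.   5.7 -4.5] [1.06 0.02 0.06]
top knob top 124 0.1664 gear 50 [0.0603 0.0652 0.0709]
side knob top 173 0.1615 gear 324 [0.0591 0.0617 0.0636]
```

```bash
python3 -m crank '[[0.3,0.0005,0,0,3],[0.3,0.0005,0,0,6],[0.3,0.0005,0,0,9],[0.3,0.0005,0,0,12],[0.3,0.0005,0,0,12]]'; python3 look.py
```

```text
clock: 15.65
tool_pos: [0.4857, 0.0096, 0.0821]
ee_rot: [3.142, -0.001, 1.17]
force: [2.3, 3.0, -5.9]
grip_width: 0.0353
gripper_force: 60.7
[0.4857 0.0096 0.0821] [ 3.142e+00 -1.000e-03  1.170e+00] [ 2.3  3.  -5.9] [ 0.71 -0.41  0.06]
top knob top 114 0.1541 gear 38 [0.0492 0.0546 0.0621]
side knob top 158 0.1474 gear 256 [0.0468 0.0484 0.0501]
```

The gear dropped about 14 mm. A small rock, then I'll check that it is fully home.

```bash
sed -i 's/>.045)&(A\[:,2\]<.075/>.035)\&(A[:,2]<.075/' look.py; python3 -m crank '[[0.3,0,0,0,-3],[0.3,0,0,0,-6],[0.3,0,0,0,-9],[0.3,0,0,0,-9]]'; python3 look.py
```

```text
clock: 16.25
tool_pos: [0.4856, 0.0089, 0.0825]
ee_rot: [3.141, 0.001, 1.326]
force: [0.3, 0.4, -3.8]
grip_width: 0.0354
gripper_force: 61.0
[0.4856 0.0089 0.0825] [3.141e+00 1.000e-03 1.326e+00] [ 0.3  0.4 -3.8] [ 0.2  -0.15 -0.04]
top knob top 117 0.1533 gear 47 [0.0468 0.0531 0.0625]
side knob top 157 0.1473 gear 308 [0.0458 0.0475 0.0495]
```

The gear is fully home, about 17.5 mm down in total by both cues. I'll release the hub and go up.

```bash
python3 -m crank '[[0.3,0,0,0.0015,0],[0.6,0,0,0.0015,0],[0.6,0,0,0.0015,0],[0.6,0,0,-0.02,0],[0.6,0,0,-0.07,0],[0.6,0,0,-0.12,0],[0.6,0,0,-0.12,-7],[0.6,0,0,-0.12,-14]]'
python3 - <<'E'
from h import *
for n in ("top","side"):
    s=optics.snapshot(n); A=pts(s,np.ones((480,640),bool))
    for d in spot_in("crank_grip",n)[:2]: print(n,np.round(d["location"],4),round(d["conf"],2))
    P=A[(np.hypot(A[:,0]-.485,A[:,1]-.0075)<.08)&(A[:,2]>.155)&(A[:,2]<.175)]; print("gripz",len(P),P.mean(0).round(4) if len(P) else 0)
    P=A[(np.hypot(A[:,0]-.485,A[:,1]-.0075)<.09)&(A[:,2]>.108)&(A[:,2]<.124)]
    if len(P)>5: print("arm",len(P),P.mean(0).round(4),np.median(P[:,2]).round(4),cv2.minAreaRect((P[:,:2]*1000).astype(np.float32)))
print(readout.observe()["tool_pos"]); print(to_tool([.470,-.0505,.128],90))
s=optics.snapshot("side");u,v=map(int,proj(s,(.485,-.03,.12))); cv2.imwrite("pics/g.png",cv2.resize(s["frame"][v-38:v+37,u-50:u+50],(800,600),interpolation=cv2.INTER_CUBIC))
E
```

```text
clock: 17.35
tool_pos: [0.486, 0.0093, 0.2034]
ee_rot: [3.139, 0.0, 1.575]
force: [-0.0, -1.2, -0.8]
grip_width: 0.0512
gripper_force: 0.0
gripz 0 0
side [ 0.4718 -0.0637  0.1472] 0.48
side [ 0.5075 -0.1483  0.1432] 0.35
gripz 62 [ 0.4724 -0.0575  0.1624]
arm 158 [ 0.4848 -0.025   0.1138] 0.1136 ((484.2185974121094, -22.42828369140625), (95.12824249267578, 27.274066925048828), 74.66401672363281)
[0.48542265 0.00927978 0.20232329]
(array([-59.8, -15.3,  74.3]), np.float64(-0.13712820130814407))
```

View pics/g.png

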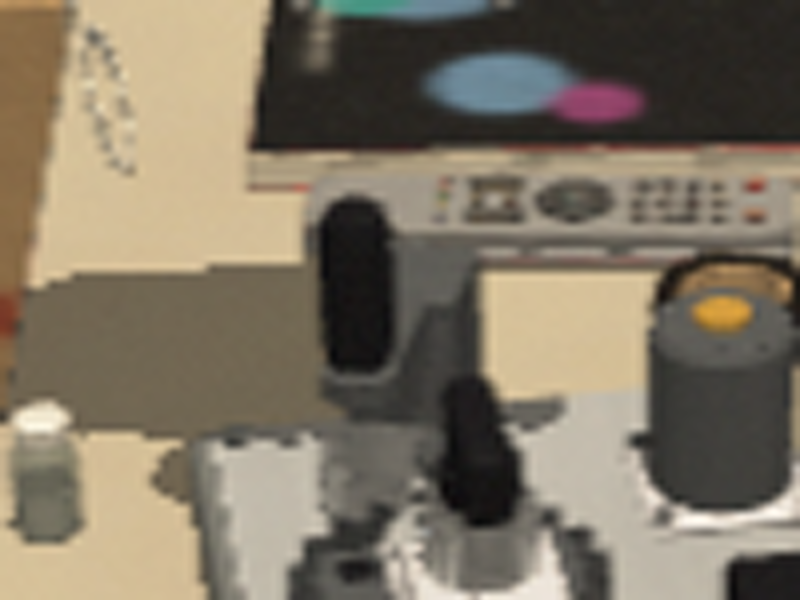

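The crank sits upright on the spindle, with its grip at crop (355,290), about (0.471, −0.051). The knob is low at (480,450). I'm taking the grip.

```bash
python3 -m crank '[[0.6,-0.030,-0.0075,0,0],[0.6,-0.060,-0.0145,0,0],[0.6,-0.060,-0.0145,0.02,0],[0.6,-0.060,-0.0145,0.055,0],[0.6,-0.060,-0.0145,0.074,0],[0.6,-0.060,-0.0145,0.074,0],[0.1,-0.060,-0.0145,0.074,0],[0.1,-0.060,-0.0145,0.074,0],[0.1,-0.060,-0.0145,0.074,0],[0.1,-0.060,-0.0145,0.074,0]]'; python3 look.py
```

```text
clock: 18.85
tool_pos: [0.4716, -0.051, 0.1293]
ee_rot: [3.14, 0.001, 1.57]
force: [-1.3, -1.8, 5.4]
grip_width: 0.0211
gripper_force: 58.9
[ 0.4716 -0.051   0.1293] [3.14e+00 1.00e-03 1.57e+00] [-1.3 -1.8  5.4] [-0.27  0.1  -0.05]
top knob top 0 0 gear 21 [0.038  0.0462 0.0518]
side knob top 154 0.1476 gear 304 [0.0456 0.048  0.0498]
```

Gripped (21 mm). Computing the circle rows at 6° per row (0.84 rad/s), counter-clockwise.

```bash
cat > arc.py <<'E'
import numpy as np,sys
a0=float(sys.argv[1]); n=int(sys.argv[2])
for k in range(n):
    s=np.radians(a0+60*k); f=s+np.radians(6*np.arange(1,11))
    print(round(np.degrees(s)%360), ",".join("[0.1,%.4f,%.4f,0,0]"%(.06*(np.sin(t)-np.sin(s)),.06*(np.cos(t)-np.cos(s))) for t in f))
E
python3 arc.py 257 7
```

```text
257 [0.1,-0.0011,0.0062,0,0],[0.1,-0.0015,0.0124,0,0],[0.1,-0.0013,0.0187,0,0],[0.1,-0.0004,0.0249,0,0],[0.1,0.0011,0.0310,0,0],[0.1,0.0032,0.0369,0,0],[0.1,0.0060,0.0426,0,0],[0.1,0.0093,0.0479,0,0],[0.1,0.0132,0.0529,0,0],[0.1,0.0175,0.0574,0,0]
317 [0.1,0.0048,0.0040,0,0],[0.1,0.0100,0.0075,0,0],[0.1,0.0156,0.0105,0,0],[0.1,0.0214,0.0128,0,0],[0.1,0.0274,0.0146,0,0],[0.1,0.0336,0.0157,0,0],[0.1,0.0399,0.0161,0,0],[0.1,0.0461,0.0159,0,0],[0.1,0.0524,0.0150,0,0],[0.1,0.0585,0.0135,0,0]
17 [0.1,0.0059,-0.0021,0,0],[0.1,0.0115,-0.0049,0,0],[0.1,0.0169,-0.0082,0,0],[0.1,0.0218,-0.0121,0,0],[0.1,0.0263,-0.0165,0,0],[0.1,0.0304,-0.0213,0,0],[0.1,0.0339,-0.0265,0,0],[0.1,0.0368,-0.0320,0,0],[0.1,0.0392,-0.0378,0,0],[0.1,0.0409,-0.0439,0,0]
77 [0.1,0.0011,-0.0062,0,0],[0.1,0.0015,-0.0124,0,0],[0.1,0.0013,-0.0187,0,0],[0.1,0.0004,-0.0249,0,0],[0.1,-0.0011,-0.0310,0,0],[0.1,-0.0032,-0.0369,0,0],[0.1,-0.0060,-0.0426,0,0],[0.1,-0.0093,-0.0479,0,0],[0.1,-0.0132,-0.0529,0,0],[0.1,-0.0175,-0.0574,0,0]
137 [0.1,-0.0048,-0.0040,0,0],[0.1,-0.0100,-0.0075,0,0],[0.1,-0.0156,-0.0105,0,0],[0.1,-0.0214,-0.0128,0,0],[0.1,-0.0274,-0.0146,0,0],[0.1,-0.0336,-0.0157,0,0],[0.1,-0.0399,-0.0161,0,0],[0.1,-0.0461,-0.0159,0,0],[0.1,-0.0524,-0.0150,0,0],[0.1,-0.0585,-0.0135,0,0]
197 [0.1,-0.0059,0.0021,0,0],[0.1,-0.0115,0.0049,0,0],[0.1,-0.0169,0.0082,0,0],[0.1,-0.0218,0.0121,0,0],[0.1,-0.0263,0.0165,0,0],[0.1,-0.0304,0.0213,0,0],[0.1,-0.0339,0.0265,0,0],[0.1,-0.0368,0.0320,0,0],[0.1,-0.0392,0.0378,0,0],[0.1,-0.0409,0.0439,0,0]
257 [0.1,-0.0011,0.0062,0,0],[0.1,-0.0015,0.0124,0,0],[0.1,-0.0013,0.0187,0,0],[0.1,-0.0004,0.0249,0,0],[0.1,0.0011,0.0310,0,0],[0.1,0.0032,0.0369,0,0],[0.1,0.0060,0.0426,0,0],[0.1,0.0093,0.0479,0,0],[0.1,0.0132,0.0529,0,0],[0.1,0.0175,0.0574,0,0]
```

```bash
python3 -m crank '[[0.1,-0.001,0.006,0,0],[0.1,-0.0015,0.0125,0,0],[0.1,-0.0015,0.0185,0,0],[0.1,-0.0005,0.025,0,0],[0.1,0.001,0.031,0,0],[0.1,0.003,0.037,0,0],[0.1,0.006,0.0425,0,0],[0.1,0.0095,0.048,0,0],[0.1,0.013,0.053,0,0],[0.1,0.0175,0.0575,0,0]]'; python3 look.py
```

```text
clock: 20.2
tool_pos: [0.5285, -0.0335, 0.129]
ee_rot: [3.141, 0.001, 1.57]
force: [-3.2, -2.6, 7.6]
grip_width: 0.0213
gripper_force: 59.2
[ 0.5285 -0.0335  0.129 ] [3.141e+00 1.000e-03 1.570e+00] [-3.2 -2.6  7.6] [-0.37  0.87  0.  ]
top knob top 31 0.1533 gear 0 0
side knob top 151 0.1474 gear 313 [0.0458 0.0479 0.05  ]
```

```bash
python3 -m crank '[[0.1,0.005,0.004,0,0],[0.1,0.010,0.0075,0,0],[0.1,0.0155,0.0105,0,0],[0.1,0.0215,0.013,0,0],[0.1,0.0275,0.0145,0,0],[0.1,0.0335,0.0155,0,0],[0.1,0.040,0.016,0,0],[0.1,0.046,0.016,0,0],[0.1,0.0525,0.015,0,0],[0.1,0.0585,0.0135,0,0]]'; python3 -m crank '[[0.1,0.006,-0.002,0,0],[0.1,0.0115,-0.005,0,0],[0.1,0.017,-0.008,0,0],[0.1,0.022,-0.012,0,0],[0.1,0.0265,-0.0165,0,0],[0.1,0.0305,-0.0215,0,0],[0.1,0.034,-0.0265,0,0],[0.1,0.037,-0.032,0,0],[0.1,0.039,-0.038,0,0],[0.1,0.041,-0.044,0,0]]'; python3 look.py
```

```text
clock: 21.55
tool_pos: [0.543, 0.0248, 0.1292]
ee_rot: [3.139, 0.002, 1.57]
force: [1.5, -4.8, 5.9]
grip_width: 0.0214
gripper_force: 59.0
clock: 22.8
tool_pos: [0.4992, 0.0671, 0.1293]
ee_rot: [3.138, -0.001, 1.571]
force: [3.5, 1.2, 5.4]
grip_width: 0.0213
gripper_force: 58.9
[0.4992 0.0671 0.1293] [ 3.138e+00 -1.000e-03  1.571e+00] [3.5 1.2 5.4] [-0.11 -0.85  0.  ]
top knob top 114 0.1539 gear 672 [0.0468 0.0514 0.0585]
side knob top 155 0.1478 gear 308 [0.046 0.048 0.05 ]
```

```bash
python3 -m crank '[[0.1,0.001,-0.006,0,0],[0.1,0.0015,-0.0125,0,0],[0.1,0.0015,-0.0185,0,0],[0.1,0.0005,-0.025,0,0],[0.1,-0.001,-0.031,0,0],[0.1,-0.003,-0.037,0,0],[0.1,-0.006,-0.0425,0,0],[0.1,-0.0095,-0.048,0,0],[0.1,-0.013,-0.053,0,0],[0.1,-0.0175,-0.0575,0,0]]'; python3 -m crank '[[0.1,-0.005,-0.004,0,0],[0.1,-0.010,-0.0075,0,0],[0.1,-0.0155,-0.0105,0,0],[0.1,-0.0215,-0.013,0,0],[0.1,-0.0275,-0.0145,0,0],[0.1,-0.0335,-0.0155,0,0],[0.1,-0.040,-0.016,0,0],[0.1,-0.046,-0.016,0,0],[0.1,-0.0525,-0.015,0,0],[0.1,-0.0585,-0.0135,0,0]]'; python3 look.py
```

```text
clock: 24.15
tool_pos: [0.4411, 0.0502, 0.1293]
ee_rot: [3.139, -0.003, 1.572]
force: [1.0, 3.9, 7.5]
grip_width: 0.0214
gripper_force: 59.2
clock: 25.4
tool_pos: [0.4268, -0.0087, 0.1291]
ee_rot: [3.141, -0.003, 1.571]
force: [-3.2, 3.2, 8.7]
grip_width: 0.0216
gripper_force: 59.4
[ 0.4268 -0.0087  0.1291] [ 3.141e+00 -3.000e-03  1.571e+00] [-3.2  3.2  8.7] [ 0.69  0.27 -0.  ]
top knob top 111 0.1541 gear 460 [0.0466 0.0523 0.061 ]
side knob top 157 0.1474 gear 319 [0.0454 0.0477 0.05  ]
```

```bash
python3 -m crank '[[0.1,-0.006,0.002,0,0],[0.1,-0.0115,0.005,0,0],[0.1,-0.017,0.008,0,0],[0.1,-0.022,0.012,0,0],[0.1,-0.0265,0.0165,0,0],[0.1,-0.0305,0.0215,0,0],[0.1,-0.034,0.0265,0,0],[0.1,-0.037,0.032,0,0],[0.1,-0.039,0.038,0,0],[0.1,-0.041,0.044,0,0]]'; python3 look.py
```

```text
clock: 26.75
tool_pos: [0.4704, -0.0504, 0.129]
ee_rot: [-3.141, -0.001, 1.571]
force: [-3.9, 0.2, 9.7]
grip_width: 0.0215
gripper_force: 59.4
[ 0.4704 -0.0504  0.129 ] [-3.141e+00 -1.000e-03  1.571e+00] [-3.9  0.2  9.7] [ 0.11  0.75 -0.02]
top knob top 0 0 gear 21 [0.0391 0.0471 0.0502]
side knob top 149 0.1476 gear 313 [0.0458 0.0482 0.0498]
```

One turn of the crank is done; 36° more takes up the play. Then I'll release and rise.

```bash
python3 -m crank '[[0.1,-0.001,0.006,0,0],[0.1,-0.0015,0.0125,0,0],[0.1,-0.0015,0.0185,0,0],[0.1,-0.0005,0.025,0,0],[0.1,0.001,0.031,0,0],[0.1,0.003,0.037,0,0],[0.1,0.003,0.037,0,0]]'; python3 -m crank '[[0.5,0,0,0,0],[0.5,0,0,0,0],[0.5,0,0,-0.03,0],[0.5,0,0,-0.09,0],[0.5,-0.02,0,-0.14,0],[0.5,-0.08,0,-0.14,0],[0.5,-0.14,0,-0.14,0],[0.5,-0.14,0,-0.14,0]]'; python3 look.py
python3 - <<'E'
from h import *
s=optics.snapshot("side"); A=pts(s,np.ones((480,640),bool))
P=A[(np.hypot(A[:,0]-.485,A[:,1]-.0075)<.09)&(A[:,2]>.108)&(A[:,2]<.124)]; print("arm/hub top z",len(P),np.median(P[:,2]))
u,v=map(int,proj(s,(.485,-.03,.10))); a=cv2.resize(s["frame"][v-45:v+45,u-40:u+40],(400,450),interpolation=cv2.INTER_CUBIC)
s=optics.snapshot("top");u,v=map(int,proj(s,(.485,-.03,.08))); b=cv2.resize(s["frame"][v-45:v+45,u-40:u+40],(400,450),interpolation=cv2.INTER_CUBIC)
cv2.imwrite("pics/fin.png",np.hstack([a,b]))
E
```

```text
clock: 27.72
tool_pos: [0.5079, -0.0475, 0.1289]
ee_rot: [-3.142, -0.0, 1.571]
force: [-1.9, -1.9, 9.2]
grip_width: 0.0213
gripper_force: 59.5
clock: 28.72
tool_pos: [0.5075, -0.1909, 0.2673]
ee_rot: [-3.14, -0.0, 1.565]
force: [0.4, 0.7, 0.1]
grip_width: 0.0425
gripper_force: 0.0
[ 0.5075 -0.1909  0.2673] [-3.14  -0.     1.565] [0.4 0.7 0.1] [ 0.04  0.01 -0.04]
top knob top 111 0.1532 gear 572 [0.0462 0.0515 0.0575]
side knob top 156 0.1476 gear 311 [0.0454 0.0479 0.0499]
arm/hub top z 168 0.11418044627278456
```

View pics/fin.png

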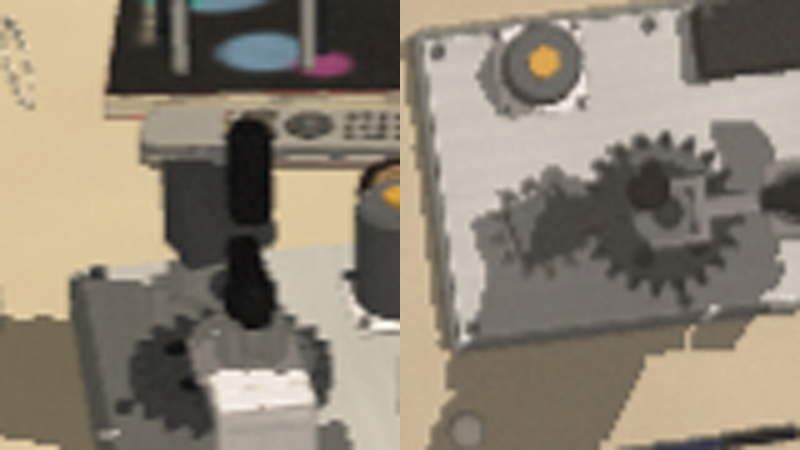

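The final view shows the crank level and seated, with its grip at crop (250,170). The gears are in mesh, the knob is down, and the vial and pen are in place. Handing in.

```bash
python3 -c "
from rig import bot
print(bot.job_done())"
```

```text
the job is handed in; nothing more can be done
None
```

I turned the knob to its stop, rocked the gear fully into mesh, wound the crank just over one full turn by its grip, left it fully down on the spindle and handed the job in at about 29 s; early on I briefly pulled up on the knob with 38 N when a shift was entered twice.

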